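# Find the rack slot that still grips

## Task

Draw the feeler gauge out of its holder and gently try its blade in the four empty slots of the beech key rack to find the one whose sprung lining still drags on the blade; never force it where something springy blocks the way. Leave the gauge upright in that slot with its blade pushed about half way in, let go, held up by the drag alone, and do not disturb the key, the fob, the padlock or the token box.

Things in the scene. Friction and masses are not known exactly. Their poses are not given: they have to be found in the camera images.
- rack: Fixed beech rack, 56 (its x) x 230 (its y) x 85 mm high; origin at the centre of its underside. Six slots in a row along y open upward, each 34 mm long (x), 75 mm deep. The four middle ones are empty, 12 mm wide (y) with mouths bevelled to 22 mm (5 mm deep), and look alike: thin bristles hide the inside and give no resistance. The end slots hold key (y = -95) and fob (+95), 25 mm proud of the top.
- slot_a (a point): Centre of the mouth of the empty slot at rack y = -54 mm, in the rack's top face; axes as the rack's. Slot insides are dealt anew each start. ONE slot has spring linings that drag on the blade from about 15-20 to 62 mm below the mouth: a steady friction of about 5 to 8 N against motion down or up (it partly relaxes at standstill) that holds the gauge up when let go
- slot_b (a point): The same for the empty slot at rack y = -18 mm. ONE slot is blocked by a springy stub 22 mm below the mouth that pushes back harder the deeper it is pressed and pushes the blade up again
- slot_c (a point): The same for the empty slot at rack y = +18 mm. The other TWO slots are slack: the blade meets nothing down to the floor 75 mm below the mouth, and falls there if let go
- slot_d (a point): The same for the empty slot at rack y = +54 mm
- stub (a joint): How far the springy stub in the blocked slot is pressed down, m: 0 untouched; spring 1000 N/m with 1.5 N preload; beyond 0.014 it counts as forced
- holder: Fixed grey plastic holder, foot 80 x 64 mm, block 56 (x) x 40 (y) mm, 55 mm high, origin at the centre of its underside; a slot 30 mm long (its x) and 9 mm wide (its y), 45 mm deep, in which the gauge stands at the start
- gauge_handle (a point): Centre of the handle of the feeler gauge (loose, about 80 g, 140 mm long, upright at the start): black square handle 18 x 18 mm, 60 mm tall, reaching 30 mm above and below this point. Axes: z up along the gauge, x along the blade's 22 mm width, y along its 6 mm thickness
- gauge_tip (a point): Middle of the lower end of the gauge's flat steel blade, which is 22 mm wide (x), 6 mm thick (y) and 80 mm long below the handle; 110 mm below the handle's centre. In a slot the blade's width lies along the slot's length (the rack's x), either way round
- gauge: The same gauge; origin at the middle of the blade's lower end, axes as above
- fob: Blue plastic fob 28 x 8 x 100 mm standing in the rack's end slot at +y; origin at its lower end; leave alone
- key: Brass key 28 x 4 x 100 mm standing in the rack's end slot at -y; origin at its lower end; leave alone
- padlock: Chrome padlock 30 x 52 mm, 105 mm tall with its shackle, loose on the counter to the left of the rack; origin at the centre of its underside; leave alone
- token_box: Closed clear polycarbonate box 85 x 110 x 48 mm holding brass tokens, loose on the counter beyond the rack; origin at the centre of its underside; leave alone
Things that resemble listed ones, but are neither listed nor needed, are in the scene too. Leave any red or yellow look-alike of the gauge alone. Several things look just like the rack: the one meant starts farthest from the robot's base.

How it is judged (in metres and radians):
At the end, for the whole second after the job is handed in: The gauge stands released and at rest (under 10 mm/s), upright within 0.12 rad, in one of the four middle slots with its tip 32 to 56 mm below the rack's top face, which only the dragging slot can hold (x of gauge_tip in the frame of rack between -0.012 and 0.012 m and y of gauge_tip in the frame of rack between -0.062 and 0.062 m and z of gauge_tip in the frame of rack between 0.029 and 0.053 m and angle between gauge's own z axis and vertical below 0.12 rad and linear speed of gauge below 0.01 m/s); the robot touches nothing.
It fails at once if the springy stub is forced (pressed more than 14 mm) (value of joint stub above 0.014 m).
It fails at once if the gauge is pressed on the rack with more than 25 N (contact force between gauge and rack above 25 N).
It fails at once if the key, fob, padlock or token box is disturbed (moved more than 20 mm) (distance of any of fob, key, padlock, token_box from where it was at the start of the episode above 0.02 m).
It also fails if it takes over 64 s, if anything falls off the work surface, if the arm or the gripper's body presses on something with over 40 N, if the wrist force passes 120 N, or if a joint passes its speed limit or range.

## Robot

A 6-joint arm with a two-finger parallel gripper is mounted at the origin on the work surface. World frame = base frame: x ahead of the robot, y to its left, z up, the work surface at z = 0. Lengths are in mm, angles in rad, forces in N, time in s.
With the tool pointing down it reaches from about 350 to 975 mm from the base axis. Payload 7.1 kg.
Tool frame: the origin (TCP) lies between the finger pads; the fingertips stand 19 mm ahead of it and the grasp point (between the pads) is the TCP; z points along the fingers, y is the line along which they close (so a half turn about z gives the same grasp; the last joint's range is limited). The gripper opens to 88 mm and grips with 3 to 60 N. Pads are 20 mm wide; open, the fingers measure 115 mm over their backs; the gripper's body (75 mm by 178 mm) begins 61 mm behind the grasp point.
Start: joints at [1.294, 0.423, 1.63, -0, 1.089, -0.019], TCP at [159.315, 604.337, 241.675] pointing down, gripper open.
Joint ranges: [-3, 3], [-0.9, 2.11], [0.09, 2.58], [-1.31, 4.45], [0.11, 2.69], [-2.54, 2.54]. Speed limits (rad/s): [2.39, 2.39, 3.01, 3.14, 3.14, 3.14].

## Interface

Orientations are given as a rotation vector (axis times angle).
In Python, from workcell import ctrl gives the robot as it stands.
- The arm moves only by the tool arm_command, never from a script. Its argument "series" is a list of rows, each an object with "linear": the shift along the tool's x, y, z in m, a list of three; "turn": the turn about the tool's z in rad. A call has 1 to 10 rows; each row shifts and turns the commanded pose from where the row before left it, along the tool's axes as they then stand; what a row does not reach is not made up. A row lasts 1/10 s, in which the tool goes at most 50 mm and 8.59 degrees, less where a joint would pass 70% of its speed; a pose out of reach is approached as far as the arm can. A call with a gripper value outside its range is refused whole. "jaw" is the opening, from -1 (shut) to 1 (fully open), set as the call begins (left out, the last holds). The fingers move at their own pace and stop on an object; the grip force is fixed at half the most. Time passes only in rows, so rows that do not move let the fingers close. It gives the time, the measured TCP pose, the force, the opening and the grip force at its end, in the units of the state.
- ctrl.get_obs(): the state, without advancing time (a new reading comes with each control period).
- ctrl.get_image(name): name is "scene" or "side" or "wrist"; returns a dict with "frame" (420x560x3 uint8, blue, green, red), "fx", "fy", "cx", "cy" (pixels), "rvec" (rotation vector, rad) and "tvec" (3), from world to camera coordinates, as OpenCV has them. Camera axes: x right, y down, z forward; pixel columns grow to the right and rows downward; lengths in mm; the calibration is good to about 2 mm. A picture is of the moment at which its call begins. There is no depth.
- ctrl.close_job(): hands the job in; it is judged then, once.
The state is a dict: "t": time; "qpos": joint angles; "qvel": joint speeds; "joint_torque": joint torques, N m; "ee_pos": TCP position; "orientation": TCP orientation; "ft_force": force on the tool from outside, world axes, zero at the start; "moment": the same for the moment, N m; "width": finger opening in mm; "grasp_force": force on a finger pad.
Only numpy, scipy, OpenCV 4.12 (cv2) and the standard library are available. Lean on these libraries where they do the work, as an engineer would, in place of code of your own. Each camera call takes 0.05 s, during which the arm holds its last target. There are 200 camera calls.

## Working session

There is one attempt and no reset: what is moved stays moved. The work goes in short steps, Python scripts to look and compute and a tool call to move; the robot and the scene stay as the last step left them, time stands still between calls to the robot, and variables do not carry over. Pictures are saved under pics/ and viewed, at most 10 in all, crops included, and the job is handed in when it is done.

Besides the shell and the picture viewer there is one more tool, called after "Call:" as name(argument=value, ...) on one line, values as JSON. arm_command: Moves the arm, as the interface text tells. Its arguments: {"type":"object","properties":{"series":{"type":"array"},"jaw":{"type":"number"}},"required":["series"]}

```bash
mkdir -p pics
cat > h.py <<'E'
import numpy as np, cv2
from workcell import ctrl
def snap(n,f):
    d=ctrl.get_image(n); cv2.imwrite('pics/'+f,d['frame']); return d
def ray(d,u,v):
    R=cv2.Rodrigues(np.array(d['rvec'],float))[0]; t=np.array(d['tvec'],float).ravel()
    return -R.T@t, R.T@np.array([(u-d['cx'])/d['fx'],(v-d['cy'])/d['fy'],1])
def plane(d,u,v,z):
    c,r=ray(d,u,v); return (c+r*(z-c[2])/r[2]).round(1)
def proj(d,p):
    return cv2.projectPoints(np.array(p,float).reshape(-1,3),np.array(d['rvec'],float),np.array(d['tvec'],float),np.array([[d['fx'],0,d['cx']],[0,d['fy'],d['cy']],[0,0,1.]]),None)[0].reshape(-1,2).round(1)
E
python3 - <<'E'
from h import *
import pickle
D={n:snap(n,n+'0.png') for n in('scene','side','wrist')}
pickle.dump(D,open('d0.pkl','wb'))
for n in D: print(n,ray(D[n],280,210))
print(ctrl.get_obs())
cv2.imwrite('pics/both0.png',np.vstack([cv2.resize(np.hstack([D['scene']['frame'],D['side']['frame']]),(800,300)),cv2.resize(np.hstack([D['wrist']['frame'],D['wrist']['frame']*0]),(800,300))]))
E
```

```text
scene (array([1415.07715041,   67.41065937,  645.23137999]), array([-0.82783823, -0.09940747, -0.55237669]))
side (array([ -15.08708551, -655.10235868,  646.55087306]), array([ 0.5580334 ,  0.62014907, -0.55156634]))
wrist (array([ 78.39996608, 625.10095444, 383.75793002]), array([ 0.30826221, -0.09099771, -0.94712115]))
{'t': 0.15, 'qpos': array([ 1.29399255e+00,  4.23656079e-01,  1.63052474e+00, -8.40285222e-07,
        1.08861965e+00, -1.90252479e-02]), 'qvel': array([-0.00159349, -0.00089946, -0.0029488 ,  0.00109953,  0.00043888,
        0.00061679]), 'joint_torque': array([-4.86614608e-04, -5.44980669e+01, -2.73920399e+01,  6.43376308e-02,
        2.04731722e-02, -6.39304153e-05]), 'ee_pos': array([159.20727048, 603.94151851, 241.08197829]), 'orientation': array([-4.03773914e-01, -3.11535772e+00,  1.87657900e-03]), 'ft_force': array([ 0.06974891,  0.15082504, -0.10095304]), 'moment': array([-0.0067101 ,  0.03354341,  0.05222178]), 'grasp_force': 0.0, 'width': 88.16592038684814}
```

View pics/scene0.png

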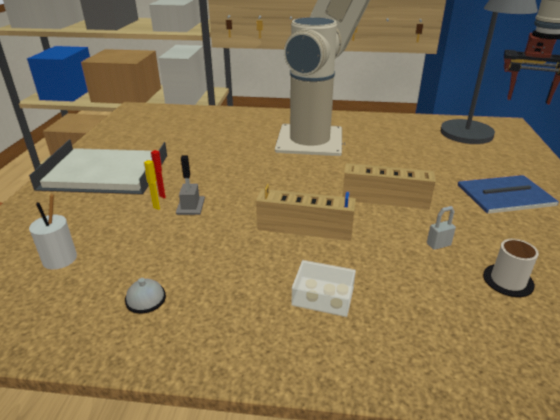

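View pics/side0.png

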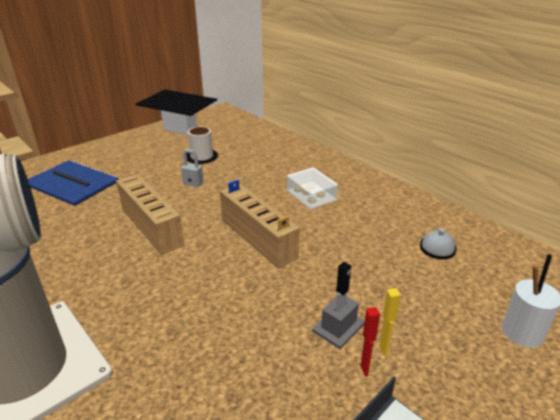

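The scene view shows two rack look-alikes, at (306,215) with key and fob, and at (388,187). The side view shows them at (258,225) and (150,212). The one at scene (306,215) is farther from the base and has the brass and blue items, so it fits. The black gauge stands in the grey holder at scene (188,180) and side (341,300). The red and yellow look-alikes are beside it. One enlarged crop will confirm this.

Run:
```python
from h import *
import pickle
D=pickle.load(open('d0.pkl','rb'))
s,e=D['scene'],D['side']
print('racks',plane(s,306,200,85),plane(s,388,172,85))
a=s['frame'][145:245,140:360]; b=e['frame'][175:345,210:370]
A=cv2.resize(a,None,fx=3.6,fy=3.6,interpolation=cv2.INTER_CUBIC)   #792x360
cv2.imwrite('pics/cropA.png',A)
cv2.imwrite('pics/cropB.png',cv2.resize(b,None,fx=3.5,fy=3.5,interpolation=cv2.INTER_CUBIC))
```

```text
racks [526.1  22.5  85. ] [364.3 226.4  85. ]
```

View pics/cropA.png

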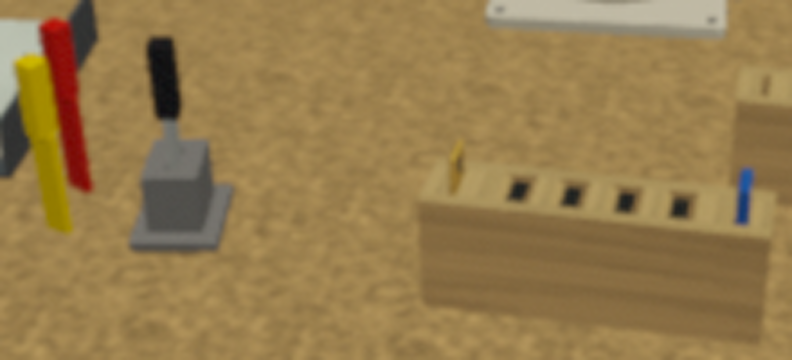

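View pics/cropB.png

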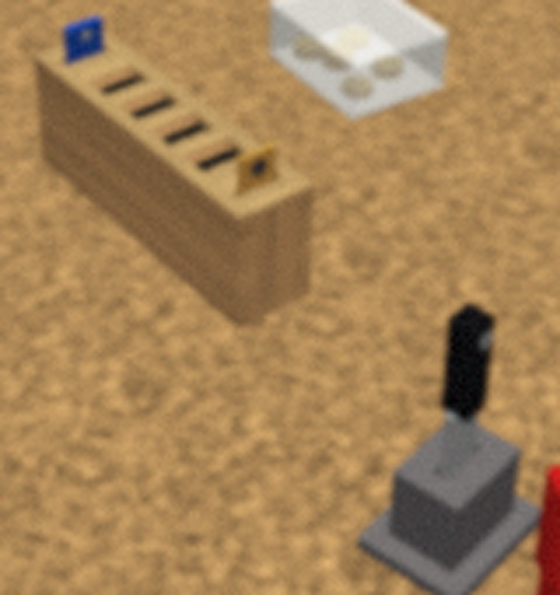

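The crops confirm it: the key and fob rack is the farther one (base x ≈ 526 mm against 364 mm). Its dark slots lie at crop A (520,188) to (682,207), and the black gauge handle at crop A (163,78). Next I measure both.

Run:
```python
from h import *
import pickle
D=pickle.load(open('d0.pkl','rb'))
s,e=D['scene'],D['side']
A=lambda u,v,z:plane(s,140+u/3.6-.36,145+v/3.6-.36,z)
B=lambda u,v,z:plane(e,210+u/3.5-.36,175+v/3.5-.36,z)
print('rack A corners',A(420,203,85),A(773,237,85),A(440,165,85))
print('rack B corners',B(240,215,85),B(312,187,85),B(38,57,85))
for n,d,(x0,y0,x1,y1) in(('s',s,(270,190,340,210)),('e',e,(232,190,285,226))):
    m=(d['frame'].max(2)<75).astype(np.uint8); k=np.zeros_like(m);k[y0:y1,x0:x1]=m[y0:y1,x0:x1]
    c=cv2.connectedComponentsWithStats(k)
    for st,ce in zip(c[2][1:],c[3][1:]):
        if st[4]>5: print(n,'slot',ce.round(1),st[4],plane(d,*ce,80))
print('holder top B',[B(*p,55).tolist() for p in((393,480),(518,455),(458,507),(455,425))])
print('holder top A',[A(*p,55).tolist() for p in((143,180),(210,185),(208,143),(152,140))])
L=[]
for d,(x0,y0,x1,y1) in((s,(176,150,194,180)),(e,(335,258,353,298))):
    m=(d['frame'].max(2)<60).astype(np.uint8);k=np.zeros_like(m);k[y0:y1,x0:x1]=m[y0:y1,x0:x1]
    M=cv2.moments(k,True);u,v=M['m10']/M['m00'],M['m01']/M['m00'];print('handle',u,v,M['m00'],plane(d,u,v,120));L.append(ray(d,u,v))
(c1,r1),(c2,r2)=L
x=np.linalg.lstsq(np.c_[r1,-r2],c2-c1,rcond=None)[0];print(c1+r1*x[0],c2+r2*x[1])
```

```text
rack A corners [543.9 -93.3  85. ] [558.1 134.8  85. ] [494.8 -87.6  85. ]
rack B corners [486.2 -92.6  85. ] [ 536.5 -100.6   85. ] [503.5 130.   85. ]
s slot [283.6 197.5] 13 [513.2 -32.1  80. ]
s slot [298.4 199.1] 17 [516.2   3.8  80. ]
s slot [313.4 200.7] 17 [519.3  39.8  80. ]
s slot [328.5 202.4] 17 [522.5  75.5  80. ]
e slot [253.  205.6] 9 [525.   36.1  80. ]
e slot [262.2 212.7] 12 [5.218e+02 2.000e-01 8.000e+01]
e slot [271.8 220.1] 14 [518.5 -35.7  80. ]
e slot [283.5 222.5] 6 [531.3 -59.1  80. ]
holder top B [[422.8, -277.7, 55.0], [482.3, -308.4, 55.0], [433.3, -311.5, 55.0], [474.6, -272.5, 55.0]]
holder top A [[489.6, -300.7, 55.0], [490.7, -251.9, 55.0], [433.9, -269.3, 55.0], [434.3, -311.3, 55.0]]
handle 185.16666666666666 166.34722222222223 144.0 [ 457.8 -287.4  120. ]
handle 342.96815286624206 278.26751592356686 314.0 [ 456.9 -289.8  120. ]
[ 456.87447693 -287.71228597  119.50874886] [ 457.63415712 -289.22082117  119.14313378]
```

```bash
cat >> h.py <<'E'
from scipy.spatial.transform import Rotation as Ro
def go(p,yaw_y=None,o=None):
    """shift in tool axes (m) to world p (mm); turn so that tool y lies along world line angle yaw_y"""
    o=o or ctrl.get_obs(); R=Ro.from_rotvec(o['orientation']).as_matrix()
    sh=R.T@(np.array(p)-o['ee_pos'])/1000
    a=np.arctan2(R[1,1],R[0,1]); 
    tn=None
    if yaw_y is not None: w=(yaw_y-a+np.pi/2)%np.pi-np.pi/2; tn=round(-w,4)
    print('t',round(o['t'],2),'tcp',o['ee_pos'].round(1),'tilt',R[:,2].round(4),'ydir',round(a,4),'F',o['ft_force'].round(2),'w',round(o['width'],1),'| shift',sh.round(4),'turn',tn)
E
python3 - <<'E'
from h import *
import pickle
D=pickle.load(open('d0.pkl','rb'));s,e=D['scene'],D['side']
print('red',plane(s,163,197,0),plane(s,157,152,140),'yel',plane(s,156,208,0),plane(e,368,373,0),plane(e,387,353,0))
go([480,200,260],np.pi/2+.12)
E
```

```text
red [ 420.5 -375.9    0. ] [ 426.1 -369.   140. ] yel [ 475.9 -375.6    0. ] [ 420.2 -389.3    0. ] [ 476.7 -385.4    0. ]
t 0.15 tcp [159.2 603.9 241.1] tilt [-3.0e-04 -1.2e-03 -1.0e+00] ydir 1.313 F [ 0.07  0.15 -0.1 ] w 88.2 | shift [-0.4132 -0.3088 -0.0186] turn -0.3778
```

Call:
arm_command(series=[{"linear": [0, 0, -0.01], "turn": -0.126}, {"linear": [0, 0, -0.01], "turn": -0.126}, {"linear": [0, 0, 0], "turn": -0.126}, {"linear": [0, 0, 0], "turn": 0}], jaw=0.15)

```text
t: 0.55
ee_pos: [159.3, 604.3, 261.7]
orientation: [-0.19, 3.136, -0.0]
ft_force: [-1.0, -0.7, 0.1]
width: 59.0
grasp_force: 0.0
```

Run:
```python
from h import *
go([480,200,260],np.pi/2+.12)
go([457,-288,260],np.pi/2+.12)
```

```text
t 0.55 tcp [159.3 604.3 261.7] tilt [ 0. -0. -1.] ydir 1.6921 F [-1.04 -0.67  0.11] w 59.0 | shift [-0.2694 -0.4401  0.0017] turn 0.0013
t 0.55 tcp [159.3 604.3 261.7] tilt [ 0. -0. -1.] ydir 1.6921 F [-1.04 -0.67  0.11] w 59.0 | shift [-0.1875 -0.9217  0.0017] turn 0.0013
```

Call:
arm_command(series=[{"linear": [-0.024, -0.042, 0], "turn": 0}, {"linear": [-0.024, -0.042, 0], "turn": 0}, {"linear": [-0.024, -0.042, 0], "turn": 0}, {"linear": [-0.024, -0.042, 0], "turn": 0}, {"linear": [-0.024, -0.042, 0], "turn": 0}, {"linear": [-0.024, -0.042, 0], "turn": 0}, {"linear": [-0.024, -0.042, 0], "turn": 0}, {"linear": [-0.024, -0.042, 0], "turn": 0}, {"linear": [-0.024, -0.042, 0], "turn": 0}, {"linear": [-0.024, -0.042, 0], "turn": 0}])

```text
t: 1.55
ee_pos: [448.6, 214.3, 261.6]
orientation: [0.183, -3.136, 0.0]
ft_force: [0.1, 0.1, 0.2]
width: 50.3
grasp_force: 0.0
```

Call:
arm_command(series=[{"linear": [0.005, -0.045, 0], "turn": 0}, {"linear": [0.005, -0.045, 0], "turn": 0}, {"linear": [0.005, -0.045, 0], "turn": 0}, {"linear": [0.005, -0.045, 0], "turn": 0}, {"linear": [0.005, -0.045, 0], "turn": 0}, {"linear": [0.005, -0.045, 0], "turn": 0}, {"linear": [0.005, -0.045, 0], "turn": 0}, {"linear": [0.005, -0.045, 0], "turn": 0}, {"linear": [0.005, -0.045, 0], "turn": 0}, {"linear": [0, 0, 0], "turn": 0}])

```text
t: 2.55
ee_pos: [451.8, -195.7, 261.6]
orientation: [-0.175, 3.136, -0.002]
ft_force: [-0.6, 0.9, 0.7]
width: 50.8
grasp_force: 0.0
```

Run:
```python
from h import *
d=snap('wrist','w1.png')
go([457,-288,260],np.pi/2+.12)
print(proj(d,[[457,-288,150],[457,-288,55]]), ctrl.get_obs()['qpos'].round(2))
```

```text
t 2.6 tcp [ 451.4 -193.5  261.3] tilt [-5.e-04  2.e-04 -1.e+00] ydir 1.6835 F [ 0.05  0.41 -0.12] w 50.1 | shift [ 0.0051 -0.0946  0.0013] turn -0.0073
[[178.8 201.6]
 [205.2 177.9]] [-0.43  0.2   1.9  -0.    1.04 -2.11]
```

View pics/w1.png

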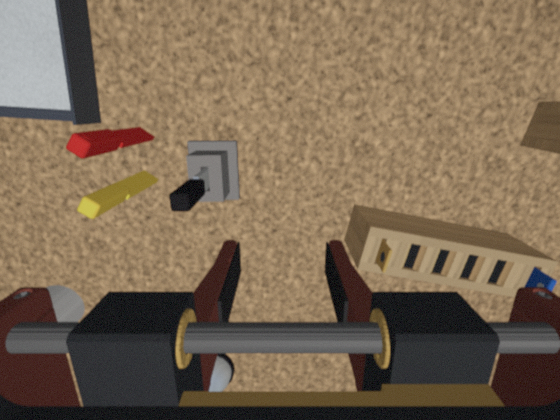

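The wrist view shows the gauge handle top at (180,201), holder foot corners at (189,142), (237,140) and (239,200), and the rack slots near (412,256) to (500,272). This gives me yaw and a rack refinement.

Run:
```python
from h import *
f=cv2.imread('pics/w1.png'); d=ctrl.get_image('wrist')
p=[plane(d,*q,8) for q in((189,142),(237,140),(239,200))]; print(p,'yaw edges',[np.arctan2(*(b-a)[[1,0]]).round(3) for a,b in((p[0],p[1]),(p[2],p[1]))])
f=d['frame'];m=(f.max(2)<75).astype(np.uint8);k=np.zeros_like(m);k[235:300,400:520]=m[235:300,400:520]
c=cv2.connectedComponentsWithStats(k)
for st,ce in zip(c[2][1:],c[3][1:]):
    if st[4]>15: print('slot',ce.round(1),st[4],plane(d,*ce,80))
m=(f.max(2)<60).astype(np.uint8)[170:215,160:200];M=cv2.moments(m,True);u,v=160+M['m10']/M['m00'],170+M['m01']/M['m00'];print('handle',u,v,plane(d,u,v,125))
go([457,-288,261],np.pi/2+.12)
```

```text
[array([ 423.1, -318.9,    8. ]), array([ 413.5, -257.3,    8. ]), array([ 494. , -249.2,    8. ])] yaw edges [np.float64(1.725), np.float64(-3.041)]
slot [409.3 256.4] 186 [518.5 -34.   80. ]
slot [438.  261.4] 184 [521.1   1.9  80. ]
slot [466.3 266.6] 177 [524.1  37.7  80. ]
slot [494.2 271.8] 177 [527.1  73.5  80. ]
slot [517.7 295.1] 35 [555.6 113.4  80. ]
slot [429.8 295.6] 484 [568.7   4.6  80. ]
handle 183.7116154873164 195.36181575433912 [ 458.2 -288.9  125. ]
t 2.65 tcp [ 451.3 -192.   261.2] tilt [-9.e-04  8.e-04 -1.e+00] ydir 1.6858 F [0.85 0.47 0.98] w 50.7 | shift [ 0.0054 -0.0961  0.0001] turn -0.005
```

Call:
arm_command(series=[{"linear": [0.003, -0.04, 0], "turn": 0}, {"linear": [0.003, -0.035, 0], "turn": 0}, {"linear": [0, -0.0215, 0], "turn": -0.003}, {"linear": [0, 0, 0], "turn": 0}, {"linear": [0, 0, 0], "turn": 0}, {"linear": [0, 0, 0], "turn": 0}])

```text
t: 3.25
ee_pos: [457.3, -286.0, 261.5]
orientation: [0.195, -3.135, -0.001]
ft_force: [0.8, 0.2, -0.4]
width: 50.1
grasp_force: 0.0
```

Run:
```python
from h import *
go([457.7,-288.7,130],np.pi/2+.12)
d=snap('wrist','w2.png')
f=d['frame'];m=(f.max(2)<60).astype(np.uint8);m[300:]=0
c=cv2.connectedComponentsWithStats(m)
for st,ce in zip(c[2][1:],c[3][1:]):
    if st[4]>150: print(ce.round(1),st, plane(d,*ce,125))
print(proj(d,[[457.7,-288.7,150],[457.7,-288.7,90]]))
```

```text
t 3.25 tcp [ 457.3 -286.   261.5] tilt [-7.e-04  9.e-04 -1.e+00] ydir 1.6948 F [ 0.75  0.24 -0.45] w 50.1 | shift [-1.000e-04 -2.800e-03  1.315e-01] turn 0.004
[159.9  60.8] [ 150    0   20  127 1874] [ 349.2 -404.2  125. ]
[280.4 199.9] [271 184  19  32 546] [ 458.2 -288.4  125. ]
[191.7 286.4] [ 102  243  139   57 1552] [ 565.3 -370.3  125. ]
[337.9 274.3] [ 325  242   35   58 1032] [ 531.6 -218.5  125. ]
[484.4 261.7] [477 251  16  23 163] [498.3 -70.6 125. ]
[512.2 267.1] [505 256  16  23 155] [500.8 -39.8 125. ]
[539.9 272.4] [532 262  17  22 151] [503.2  -8.8 125. ]
[408.2 295.1] [356 279 108  21 777] [ 547.3 -138.9  125. ]
[527.3 294.8] [516 289  27  11 215] [531.1 -11.8 125. ]
[[280.  207.5]
 [280.4 190.1]]
```

Handle confirmed at (458,-288.5). Descending to z ≈ 130.

Call:
arm_command(series=[{"linear": [0.0005, -0.0025, 0.02], "turn": 0.003}, {"linear": [0, 0, 0.03], "turn": 0}, {"linear": [0, 0, 0.03], "turn": 0}, {"linear": [0, 0, 0.03], "turn": 0}, {"linear": [0, 0, 0.0215], "turn": 0}, {"linear": [0, 0, 0], "turn": 0}, {"linear": [0, 0, 0], "turn": 0}])

```text
t: 4.0
ee_pos: [457.4, -289.7, 130.5]
orientation: [0.19, -3.135, -0.001]
ft_force: [1.4, -0.2, -0.8]
width: 50.3
grasp_force: 0.0
```

Call:
arm_command(series=[{"linear": [0, 0, 0], "turn": 0}, {"linear": [0, 0, 0], "turn": 0}, {"linear": [0, 0, 0], "turn": 0}, {"linear": [0, 0, 0], "turn": 0}, {"linear": [0, 0, 0], "turn": 0}, {"linear": [0, 0, 0], "turn": 0}, {"linear": [0, 0, 0], "turn": 0}, {"linear": [0, 0, 0], "turn": 0}, {"linear": [0, 0, 0], "turn": 0}, {"linear": [0, 0, 0], "turn": 0}], jaw=-1)

```text
t: 5.0
ee_pos: [457.3, -289.8, 130.5]
orientation: [0.188, -3.136, -0.002]
ft_force: [0.3, 4.4, 6.0]
width: 17.8
grasp_force: 30.0
```

Run:
```python
from h import *
go([457.7,-288.7,230],np.pi/2-.08); print(ctrl.get_obs()['grasp_force'])
```

```text
t 5.0 tcp [ 457.3 -289.8  130.5] tilt [-1.e-04  1.e-03 -1.e+00] ydir 1.6906 F [0.33 4.44 5.98] w 17.8 | shift [-0.0006  0.0012 -0.0995] turn 0.1998
29.98529702425003
```

Call:
arm_command(series=[{"linear": [0, 0, -0.015], "turn": 0}, {"linear": [0, 0, -0.02], "turn": 0}, {"linear": [0, 0, -0.025], "turn": 0}, {"linear": [0, 0, -0.03], "turn": 0}, {"linear": [0, 0, -0.03], "turn": 0.05}, {"linear": [0, 0, -0.01], "turn": 0.05}, {"linear": [0, 0, 0], "turn": 0.05}, {"linear": [0, 0, 0], "turn": 0.05}, {"linear": [0, 0, 0], "turn": 0}, {"linear": [0, 0, 0], "turn": 0}])

```text
t: 6.0
ee_pos: [457.1, -290.5, 260.0]
orientation: [-0.123, -3.139, 0.0]
ft_force: [-0.2, -0.0, -0.4]
width: 17.8
grasp_force: 30.0
```

Run:
```python
from h import *
a=-.08;C=np.array([522.7,19.8]);ax=np.array([-np.sin(a),np.cos(a)])
for n,y in zip('abcd',(-54,-18,18,54)): print(n,C+y*ax)
go([*(C-54*ax),260],np.pi/2-.08)
print(ctrl.get_obs()['qpos'].round(2))
```

```text
a [518.38460653 -34.02729214]
b [521.26153551   1.85756929]
c [524.13846449  37.74243071]
d [527.01539347  73.62729214]
t 6.0 tcp [ 457.1 -290.5  260. ] tilt [-3.e-04 -1.e-04 -1.e+00] ydir 1.4923 F [-0.18 -0.04 -0.42] w 17.8 | shift [-4.100e-02  2.605e-01 -1.000e-04] turn 0.0015
[-0.59  0.28  1.8  -0.    1.06 -2.08]
```

Call:
arm_command(series=[{"linear": [-0.005, 0.03, 0], "turn": 0}, {"linear": [-0.006, 0.04, 0], "turn": 0}, {"linear": [-0.006, 0.04, 0], "turn": 0}, {"linear": [-0.006, 0.04, 0], "turn": 0}, {"linear": [-0.006, 0.04, 0], "turn": 0}, {"linear": [-0.006, 0.04, 0], "turn": 0}, {"linear": [-0.006, 0.03, 0], "turn": 0}, {"linear": [0, 0, 0], "turn": 0}, {"linear": [0, 0, 0], "turn": 0}, {"linear": [0, 0, 0], "turn": 0}])

```text
t: 7.0
ee_pos: [518.6, -35.2, 260.0]
orientation: [-0.125, -3.139, 0.001]
ft_force: [0.5, -0.1, -1.5]
width: 17.7
grasp_force: 30.0
```

Run:
```python
from h import *
go([518.4,-34,260],np.pi/2-.08)
d=snap('wrist','w3.png'); s=snap('scene','s3.png'); e=snap('side','e3.png')
def cut(i,x,y,w,h): return cv2.resize(i[y:y+h,x:x+w],(400,300),interpolation=cv2.INTER_CUBIC)
cv2.imwrite('pics/m3.png',np.vstack([np.hstack([cut(d['frame'],200,130,200,150),cut(s['frame'],250,150,120,90)]),np.hstack([cut(e['frame'],200,140,120,90),cut(d['frame'],0,0,560,420)])]))
f=d['frame'];m=(f.max(2)<75).astype(np.uint8);m[300:]=0
c=cv2.connectedComponentsWithStats(m)
for st,ce in zip(c[2][1:],c[3][1:]):
    if 60<st[4]<600: print(ce.round(1),st, plane(d,*ce,80))
print(proj(d,[[518,-34,85],[518.4,-34,140]]))
```

```text
t 7.0 tcp [518.6 -35.2 260. ] tilt [-5.e-04 -3.e-04 -1.e+00] ydir 1.491 F [ 0.54 -0.11 -1.54] w 17.7 | shift [ 0.0003  0.0012 -0.    ] turn 0.0002
[492.7   9.9] [486   0  15  21 238] [363.7 172.9  80. ]
[531.2   9.9] [524   0  16  21 238] [366.5 208.6  80. ]
[284.5 184.7] [280 174  10  28 208] [515.1 -33.2  80. ]
[316.8 187.6] [312 174  11  28 257] [521.2   2.1  80. ]
[349.4 187.5] [344 174  11  28 256] [523.9  38.   80. ]
[382.  187.5] [377 174  12  28 252] [526.8  73.9  80. ]
[ 31. 295.] [  4 288  46  12 328] [ 630.8 -358.4   80. ]
[534.2 294.7] [515 288  45  12 368] [679.6 265.1  80. ]
[[284.  188.4]
 [284.3 204. ]]
```

View pics/m3.png

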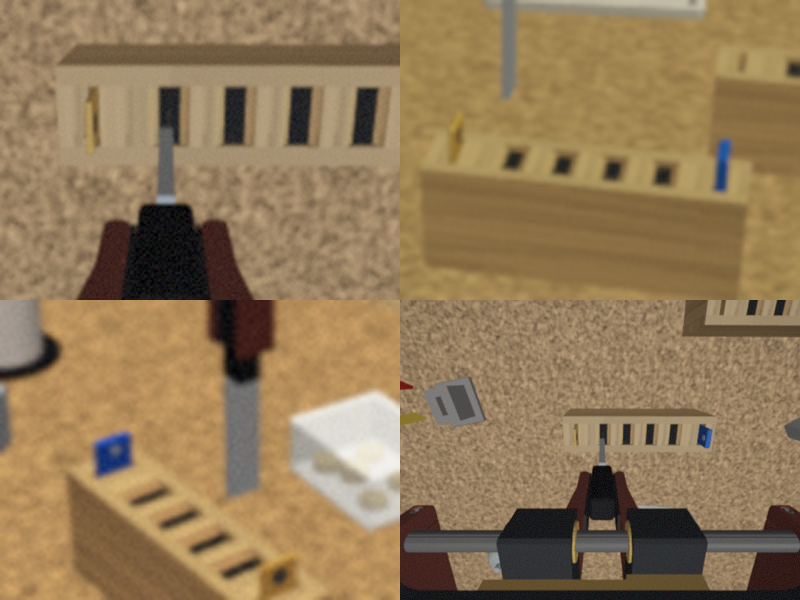

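The mosaic shows the gauge held upright, tip at wrist pixel ~(283,194), lined up with slot a's opening at (284,187). Descending gently.

Call:
arm_command(series=[{"linear": [0, 0.001, 0.01], "turn": 0}, {"linear": [0, 0, 0.015], "turn": 0}, {"linear": [0, 0, 0.015], "turn": 0}, {"linear": [0, 0, 0.01], "turn": 0}, {"linear": [0, 0, 0.003], "turn": 0}, {"linear": [0, 0, 0.002], "turn": 0}, {"linear": [0, 0, 0.001], "turn": 0}, {"linear": [0, 0, 0.001], "turn": 0}])

```text
t: 7.95
ee_pos: [519.3, -33.5, 203.6]
orientation: [0.125, 3.138, -0.0]
ft_force: [-0.2, 0.6, -1.5]
width: 18.0
grasp_force: 30.0
```

Call:
arm_command(series=[{"linear": [0, 0, 0.002], "turn": 0}, {"linear": [0, 0, 0.002], "turn": 0}, {"linear": [0, 0, 0.002], "turn": 0}])

```text
t: 8.25
ee_pos: [519.0, -33.5, 197.2]
orientation: [0.125, 3.139, -0.0]
ft_force: [0.0, 0.2, -0.7]
width: 17.7
grasp_force: 30.0
```

Call:
arm_command(series=[{"linear": [0, 0, 0.002], "turn": 0}, {"linear": [0, 0, 0.002], "turn": 0}, {"linear": [0, 0, 0.002], "turn": 0}])

```text
t: 8.55
ee_pos: [518.9, -33.5, 191.0]
orientation: [-0.125, -3.139, -0.0]
ft_force: [0.1, -0.6, -0.6]
width: 17.9
grasp_force: 30.0
```

Call:
arm_command(series=[{"linear": [0, 0, 0.002], "turn": 0}, {"linear": [0, 0, 0.002], "turn": 0}, {"linear": [0, 0, 0.002], "turn": 0}])

```text
t: 8.85
ee_pos: [518.9, -33.5, 185.0]
orientation: [-0.125, -3.139, 0.0]
ft_force: [0.7, 0.3, -0.5]
width: 18.1
grasp_force: 30.0
```

Call:
arm_command(series=[{"linear": [0, 0, 0.002], "turn": 0}, {"linear": [0, 0, 0.002], "turn": 0}])

```text
t: 9.05
ee_pos: [518.9, -33.5, 181.0]
orientation: [0.125, 3.139, -0.0]
ft_force: [0.6, -0.7, -0.7]
width: 18.2
grasp_force: 30.0
```

Call:
arm_command(series=[{"linear": [0, 0, 0.002], "turn": 0}])

```text
t: 9.15
ee_pos: [519.0, -33.5, 179.0]
orientation: [-0.125, -3.139, 0.0]
ft_force: [0.3, -0.0, -0.5]
width: 17.5
grasp_force: 30.0
```

Slot a is slack. On to slot b.

Call:
arm_command(series=[{"linear": [0, 0, -0.018], "turn": 0}, {"linear": [0, 0, -0.02], "turn": 0}, {"linear": [0, 0, 0], "turn": 0}, {"linear": [0, 0.018, 0], "turn": 0}, {"linear": [0, 0.018, 0], "turn": 0}, {"linear": [0, 0, 0], "turn": 0}, {"linear": [0, 0, 0.008], "turn": 0}, {"linear": [0, 0, 0.004], "turn": 0}, {"linear": [0, 0, 0.002], "turn": 0}])

```text
t: 10.05
ee_pos: [521.2, 1.9, 202.1]
orientation: [-0.126, -3.137, 0.0]
ft_force: [-0.2, 0.4, -0.8]
width: 18.2
grasp_force: 30.0
```

Call:
arm_command(series=[{"linear": [0, 0, 0.002], "turn": 0}, {"linear": [0, 0, 0.002], "turn": 0}, {"linear": [0, 0, 0.002], "turn": 0}, {"linear": [0, 0, 0.002], "turn": 0}])

```text
t: 10.45
ee_pos: [521.9, 2.3, 195.1]
orientation: [0.126, 3.139, 0.0]
ft_force: [-0.6, -0.2, -0.7]
width: 17.5
grasp_force: 30.0
```

Call:
arm_command(series=[{"linear": [0, 0, 0.002], "turn": 0}, {"linear": [0, 0, 0.002], "turn": 0}, {"linear": [0, 0, 0.002], "turn": 0}])

```text
t: 10.75
ee_pos: [521.8, 2.4, 189.1]
orientation: [0.125, 3.139, -0.0]
ft_force: [1.2, 0.3, -0.5]
width: 18.1
grasp_force: 30.0
```

Call:
arm_command(series=[{"linear": [0, 0, 0.002], "turn": 0}, {"linear": [0, 0, 0.002], "turn": 0}])

```text
t: 10.95
ee_pos: [521.8, 2.4, 185.0]
orientation: [0.125, 3.139, -0.0]
ft_force: [0.9, -0.3, -0.7]
width: 18.0
grasp_force: 30.0
```

Call:
arm_command(series=[{"linear": [0, 0, 0.002], "turn": 0}])

```text
t: 11.05
ee_pos: [521.8, 2.4, 183.1]
orientation: [0.125, 3.139, -0.0]
ft_force: [-0.1, 0.9, 1.3]
width: 17.7
grasp_force: 30.0
```

Call:
arm_command(series=[{"linear": [0, 0, 0.002], "turn": 0}])

```text
t: 11.15
ee_pos: [521.9, 2.4, 181.2]
orientation: [0.125, 3.139, -0.0]
ft_force: [-0.6, 0.1, 3.4]
width: 18.0
grasp_force: 30.0
```

Call:
arm_command(series=[{"linear": [0, 0, 0.002], "turn": 0}])

```text
t: 11.25
ee_pos: [522.0, 2.4, 179.4]
orientation: [0.125, 3.139, 0.0]
ft_force: [-0.7, 0.4, 4.8]
width: 17.8
grasp_force: 30.0
```

Call:
arm_command(series=[{"linear": [0, 0, -0.002], "turn": 0}])

```text
t: 11.35
ee_pos: [521.9, 2.4, 181.2]
orientation: [0.125, 3.139, -0.0]
ft_force: [-0.4, 1.2, 3.4]
width: 18.1
grasp_force: 30.0
```

Slot b behaves as a spring: the force rises with depth and still pushes up on the way back. It holds the stub. On to slot c.

Call:
arm_command(series=[{"linear": [0, 0, -0.016], "turn": 0}, {"linear": [0, 0, -0.02], "turn": 0}, {"linear": [0, 0, 0], "turn": 0}, {"linear": [0, 0.018, 0], "turn": 0}, {"linear": [0, 0.018, 0], "turn": 0}, {"linear": [0, 0, 0], "turn": 0}, {"linear": [0, 0, 0.008], "turn": 0}, {"linear": [0, 0, 0.004], "turn": 0}, {"linear": [0, 0, 0.002], "turn": 0}])

```text
t: 12.25
ee_pos: [524.0, 37.7, 202.0]
orientation: [-0.126, -3.137, 0.0]
ft_force: [-0.2, -0.1, -1.3]
width: 18.0
grasp_force: 30.0
```

Call:
arm_command(series=[{"linear": [0, 0, 0.002], "turn": 0}, {"linear": [0, 0, 0.002], "turn": 0}, {"linear": [0, 0, 0.002], "turn": 0}, {"linear": [0, 0, 0.002], "turn": 0}])

```text
t: 12.65
ee_pos: [524.8, 38.2, 195.1]
orientation: [0.125, 3.139, 0.0]
ft_force: [0.4, 0.1, -0.9]
width: 17.7
grasp_force: 30.0
```

Call:
arm_command(series=[{"linear": [0, 0, 0.002], "turn": 0}, {"linear": [0, 0, 0.002], "turn": 0}, {"linear": [0, 0, 0.002], "turn": 0}])

```text
t: 12.95
ee_pos: [524.7, 38.3, 189.0]
orientation: [0.125, 3.139, -0.0]
ft_force: [0.6, -0.3, -0.6]
width: 17.6
grasp_force: 30.0
```

Call:
arm_command(series=[{"linear": [0, 0, 0.002], "turn": 0}, {"linear": [0, 0, 0.002], "turn": 0}])

```text
t: 13.15
ee_pos: [524.7, 38.3, 185.0]
orientation: [0.125, 3.139, 0.0]
ft_force: [0.1, 0.2, -0.6]
width: 17.7
grasp_force: 30.0
```

Call:
arm_command(series=[{"linear": [0, 0, 0.002], "turn": 0}, {"linear": [0, 0, 0.002], "turn": 0}])

```text
t: 13.35
ee_pos: [524.7, 38.3, 181.0]
orientation: [0.125, 3.139, -0.0]
ft_force: [-1.1, 0.4, -0.4]
width: 17.5
grasp_force: 30.0
```

Call:
arm_command(series=[{"linear": [0, 0, 0.002], "turn": 0}, {"linear": [0, 0, 0.002], "turn": 0}])

```text
t: 13.55
ee_pos: [524.7, 38.3, 177.0]
orientation: [0.125, 3.139, 0.0]
ft_force: [0.5, -0.9, -0.6]
width: 17.9
grasp_force: 30.0
```

Slot c is slack. On to slot d.

Call:
arm_command(series=[{"linear": [0, 0, -0.02], "turn": 0}, {"linear": [0, 0, -0.02], "turn": 0}, {"linear": [0, 0, 0], "turn": 0}, {"linear": [0, 0.018, 0], "turn": 0}, {"linear": [0, 0.018, 0], "turn": 0}, {"linear": [0, 0, 0], "turn": 0}, {"linear": [0, 0, 0.008], "turn": 0}, {"linear": [0, 0, 0.004], "turn": 0}, {"linear": [0, 0, 0.002], "turn": 0}])

```text
t: 14.45
ee_pos: [526.9, 73.6, 202.0]
orientation: [-0.126, -3.137, 0.001]
ft_force: [0.6, -1.0, 0.2]
width: 17.8
grasp_force: 30.0
```

Call:
arm_command(series=[{"linear": [0, 0, 0.002], "turn": 0}, {"linear": [0, 0, 0.002], "turn": 0}, {"linear": [0, 0, 0.002], "turn": 0}, {"linear": [0, 0, 0.002], "turn": 0}])

```text
t: 14.85
ee_pos: [527.6, 74.1, 195.1]
orientation: [0.125, 3.139, 0.0]
ft_force: [0.1, -1.0, -1.0]
width: 17.9
grasp_force: 30.0
```

Call:
arm_command(series=[{"linear": [0, 0, 0.002], "turn": 0}, {"linear": [0, 0, 0.002], "turn": 0}, {"linear": [0, 0, 0.002], "turn": 0}])

```text
t: 15.15
ee_pos: [527.6, 74.2, 189.1]
orientation: [0.125, 3.139, 0.0]
ft_force: [-0.9, -0.5, -0.7]
width: 17.8
grasp_force: 30.0
```

Call:
arm_command(series=[{"linear": [0, 0, 0.002], "turn": 0}, {"linear": [0, 0, 0.002], "turn": 0}])

```text
t: 15.35
ee_pos: [527.6, 74.2, 185.0]
orientation: [0.125, 3.139, -0.0]
ft_force: [0.2, 0.1, -0.8]
width: 17.9
grasp_force: 30.0
```

Call:
arm_command(series=[{"linear": [0, 0, 0.002], "turn": 0}, {"linear": [0, 0, 0.002], "turn": 0}])

```text
t: 15.55
ee_pos: [528.0, 74.2, 181.6]
orientation: [0.125, 3.138, 0.0]
ft_force: [-1.7, 0.2, 5.5]
width: 18.1
grasp_force: 30.0
```

Call:
arm_command(series=[{"linear": [0, 0, -0.002], "turn": 0}])

```text
t: 15.65
ee_pos: [527.6, 74.2, 183.0]
orientation: [0.125, 3.139, 0.0]
ft_force: [0.4, 1.3, -1.4]
width: 18.0
grasp_force: 30.0
```

The force collapses on reversal, which looks like drag. I push further in to check that it stays steady.

Call:
arm_command(series=[{"linear": [0, 0, 0.002], "turn": 0}, {"linear": [0, 0, 0.002], "turn": 0}])

```text
t: 15.85
ee_pos: [528.2, 74.2, 179.9]
orientation: [0.125, 3.137, 0.0]
ft_force: [-0.6, 0.5, 7.7]
width: 18.1
grasp_force: 30.0
```

Call:
arm_command(series=[{"linear": [0, 0, 0.002], "turn": 0}, {"linear": [0, 0, 0.002], "turn": 0}])

```text
t: 16.05
ee_pos: [528.3, 74.2, 175.7]
orientation: [0.125, 3.137, 0.0]
ft_force: [1.1, 0.5, 5.4]
width: 17.6
grasp_force: 30.0
```

Call:
arm_command(series=[{"linear": [0, 0, -0.0015], "turn": 0}, {"linear": [0, 0, -0.0015], "turn": 0}])

```text
t: 16.25
ee_pos: [527.0, 74.1, 177.5]
orientation: [-0.125, -3.138, 0.0]
ft_force: [0.6, 0.5, -5.7]
width: 17.7
grasp_force: 30.0
```

The drag is confirmed: +5 to 8 N going down, -5.7 N coming up. Push to about 44 mm depth.

Call:
arm_command(series=[{"linear": [0, 0, 0.002], "turn": 0}, {"linear": [0, 0, 0.002], "turn": 0}, {"linear": [0, 0, 0.002], "turn": 0}, {"linear": [0, 0, 0.002], "turn": 0}])

```text
t: 16.65
ee_pos: [527.8, 74.2, 170.3]
orientation: [0.125, 3.138, 0.0]
ft_force: [-0.1, 1.0, 4.0]
width: 17.7
grasp_force: 30.0
```

Call:
arm_command(series=[{"linear": [0, 0, 0.002], "turn": 0}, {"linear": [0, 0, 0.002], "turn": 0}, {"linear": [0, 0, 0.002], "turn": 0}, {"linear": [0, 0, 0.0025], "turn": 0}, {"linear": [0, 0, 0], "turn": 0}, {"linear": [0, 0, 0], "turn": 0}])

```text
t: 17.25
ee_pos: [527.5, 74.1, 161.2]
orientation: [-0.125, -3.139, 0.0]
ft_force: [3.3, 0.1, -2.4]
width: 17.8
grasp_force: 30.0
```

Run:
```python
from h import *
go([527.6,74.2,161.5])
e=snap('side','e5.png');s=snap('scene','s5.png')
cv2.imwrite('pics/m5.png',np.hstack([cv2.resize(i[y:y+90,x:x+120],(400,300),interpolation=cv2.INTER_CUBIC) for i,x,y in((e['frame'],190,120),(s['frame'],260,125))]))
```

```text
t 17.25 tcp [527.5  74.1 161.2] tilt [-2.e-04 -1.e-04 -1.e+00] ydir 1.491 F [ 3.34  0.12 -2.42] w 17.8 | shift [-0.0001  0.0001 -0.0003] turn None
```

View pics/m5.png

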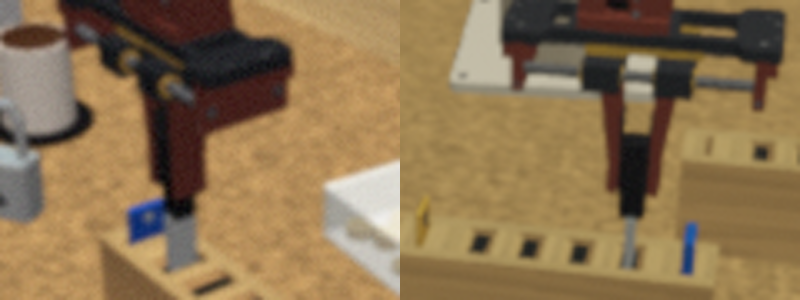

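The picture shows the gauge upright in slot d, with about 35 mm of blade showing beneath the handle. The fob at side crop (148,220) is untouched. Releasing.

Call:
arm_command(series=[{"linear": [0, 0, 0], "turn": 0}, {"linear": [0, 0, 0], "turn": 0}, {"linear": [0, 0, 0], "turn": 0}, {"linear": [0, 0, 0], "turn": 0}, {"linear": [0, 0, 0], "turn": 0}, {"linear": [0, 0, 0], "turn": 0}], jaw=0.1)

```text
t: 17.95
ee_pos: [527.5, 74.2, 161.7]
orientation: [-0.125, -3.139, 0.0]
ft_force: [0.2, -0.1, -0.0]
width: 47.9
grasp_force: 0.0
```

Call:
arm_command(series=[{"linear": [0, 0, -0.01], "turn": 0}, {"linear": [0, 0, -0.02], "turn": 0}, {"linear": [0, 0, -0.03], "turn": 0}, {"linear": [0, 0, -0.03], "turn": 0}, {"linear": [0, 0, -0.02], "turn": 0}, {"linear": [0, 0, 0], "turn": 0}, {"linear": [0, 0, 0], "turn": 0}])

```text
t: 18.65
ee_pos: [527.5, 74.2, 272.0]
orientation: [0.125, 3.138, 0.0]
ft_force: [-0.2, -1.5, -1.2]
width: 48.2
grasp_force: 0.0
```

Run:
```python
from h import *
e=snap('side','e6.png');s=snap('scene','s6.png')
L=[]
for d in(s,e):
    u,v=proj(d,[527.5,74.1,151])[0].astype(int);f=d['frame'];m=(f.max(2)<60).astype(np.uint8);k=np.zeros_like(m);k[v-22:v+22,u-14:u+14]=m[v-22:v+22,u-14:u+14]
    M=cv2.moments(k,True);u,v=M['m10']/M['m00'],M['m01']/M['m00'];L.append(ray(d,u,v));print(u,v,M['m00'])
(c1,r1),(c2,r2)=L
x=np.linalg.lstsq(np.c_[r1,-r2],c2-c1,rcond=None)[0];print(c1+r1*x[0],c2+r2*x[1],'expect z 151')
cv2.imwrite('pics/m6.png',np.hstack([cv2.resize(i[y:y+90,x:x+120],(400,300),interpolation=cv2.INTER_CUBIC) for i,x,y in((e['frame'],190,120),(s['frame'],260,125))]))
```

```text
329.7453416149068 177.3913043478261 161.0
242.64804469273744 172.82122905027933 179.0
[526.81370641  74.61106069 149.84468353] [527.82419091  72.59578839 148.00352142] expect z 151
```

View pics/m6.png

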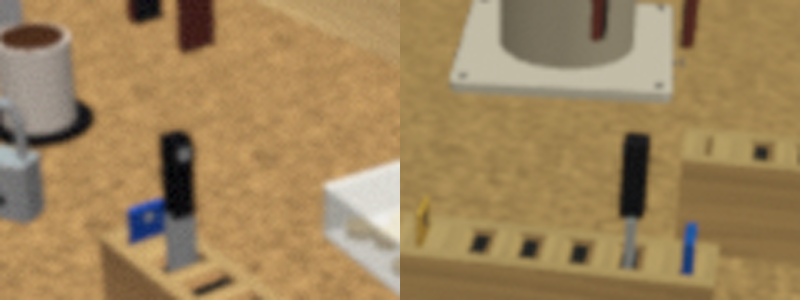

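The gauge stands upright in slot d, released and clear of the gripper. Its handle centre is at z ≈ 149 mm, so the tip is about 45 mm deep, and nothing else has moved. Handing in.

```bash
python3 -c "
from h import *
print(ctrl.close_job())"
```

```text
the job is handed in; nothing more can be done
None
```

The gauge stands released and upright in slot d, the dragging slot, with its blade about 45 mm in. The key, fob, padlock and token box were not disturbed, and the job is handed in, though the hand-in returned no verdict.

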